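Crack the stuck lid of the dry box

TASK

Let some room air into the sealed dry box: take the brown bottle off its blue lid, stand it upright on the round drip mat and let go of it, then pull the lid straight up by its black tab until the sticky seal lets go. Finish while still holding the lid level just over the box, about 25 mm above its closed position; never let it jump up by 5 cm or more, do not tip the bottle over, and leave the black relay and the yellow tub where they are.

Things in the scene. Friction and masses are not known exactly. Their poses are not given: they have to be found in the camera images.
- bottle_mid (a point): brown bottle with a black cap, loose, 33 mm in diameter, 68 mm tall, about 90 g, standing on the lid 45 to 60 mm to the +y side of the tab; this point is on its axis half-way up (34 mm above its underside); z axis up along the bottle
- mat_top (a point): round black drip mat with a thin orange ring near its rim, 100 mm in diameter, 4 mm thick, fixed to the desk; this point is the centre of its top face
- dry_box: sealed dry box fixed to the desk: white open-topped body 110 mm (x) by 170 mm (y), rim 84 mm above the desk; a small round dial is on its front (-x) side. Origin: centre of the underside
- lid_tab (a point): grip point of the black upright tab in the middle of the blue lid. The tab is 28 mm long (lid x), 16 mm thick (lid y) and rises 34 mm above the lid's flat top; this point lies on its mid-line, 20 mm above the lid's top and 14 mm below the tab's. Pinch it across its 16 mm (lid y). Axes are those of the lid, which lie along the box's at the start; it moves with the lid
- relay: bystander: small black relay, 28 x 28 x 24 mm, loose; origin at its underside
- grease_tub: bystander: yellow tub, 57 mm in diameter, 36 mm tall, loose; origin at its underside
- box_rim (a point): middle of the box's mouth, at the height of its rim, 84 mm above the desk
- lid_under (a point): centre of the underside of the loose blue lid's flat plate, level with the box's rim when shut. The plate is 116 x 176 mm and 10 mm thick (top 94 mm above the desk when shut), about 180 g; below it a skirt reaches 11 mm into the box, where a sprung rubber seal grips it: the pull needed rises to a peak of roughly 10 to 18 N within the first 6 mm of lift, by 10 mm the lid is free and only its weight is left
- lid: the same lid, as a whole; origin at point lid_under
- brown_bottle: the bottle as a whole; origin at the centre of its underside

How it is judged:
By the outcome, as a careful person would: the job done as asked, in the order asked, and still so for the second after the job is handed in, while the arm keeps its last pose, push and grip.
It also fails if it takes over 51 s, if anything falls off the work surface, if the arm or the gripper's body presses on something with over 40 N, if the wrist force passes 120 N, or if a joint passes its speed limit or range.

ROBOT

A 7-joint arm with a two-finger parallel gripper is mounted at the origin on the work surface; the furniture and walls round the work are solid. World frame = base frame: x ahead of the robot, y to its left, z up, the work surface at z = 0. Lengths are in m, angles in rad, forces in N, time in s.
With the tool pointing down it reaches from about 0.4 to 0.85 m from the base axis. Payload 10.4 kg.
Tool frame: the origin (TCP) lies midway between the tips of the shut fingers; the grasp point (between the pads) lies 19 mm behind it (manip.hold_point_z is the distance from the TCP to the grasp point, in m); z points along the fingers, y is the line along which they close (so a half turn about z gives the same grasp; the last joint's range is limited). The gripper opens to 85 mm and grips with 20 to 120 N. Pads are 22 mm wide; open, the fingers measure 114 mm over their backs; the gripper's body (76 mm by 85 mm) begins 54 mm behind the grasp point. The pads swing forward as they close: fully open they stand 13 mm farther back than shut.
Start: joints at [-0.023, 0.332, -0.065, 1.46, 0.022, 1.35, -0.088], TCP at [0.625, 0, 0.231] pointing down, gripper open.
Joint ranges: [-2.6, 2.6], [-0.5, 2.12], [-1.47, 1.34], [0.16, 2.42], [-1.27, 4.41], [0.06, 2.06], [-2.6, 2.6]. Speed limits (rad/s): [2.22, 2.22, 2.79, 2.79, 3.14, 3.14, 3.14].

INTERFACE

Orientations are given as a unit quaternion [x, y, z, w].
In Python, from workcell import manip, eyes, job gives the robot as it stands.
- The arm moves only by the shell command python3 -m crank 'ROWS' [FORCE]. ROWS is JSON, a list that holds one entry, the list of rows, each a list of 7 numbers: the finger opening in cm, from 0 to 8.54, then the shift along the world's x, y, z in cm, then the turn, a rotation vector about the world's x, y, z in degrees. In form: [[[hand, x, y, z, ax, ay, az], ...]]. A call has 1 to 20 rows; each row shifts and turns the commanded pose from where the row before left it; what a row does not reach is not made up. A row lasts 1/8 s, in which the tool goes at most 62.5 mm and 10.7 degrees, less where a joint would pass 70% of its speed; a pose out of reach is approached as far as the arm can. A call with a gripper value outside its range is refused whole. The fingers move at their own pace and stop on an object; FORCE is the grip in N (left out, the last holds). Time passes only in rows, so rows that do not move let the fingers close. It gives the time, the measured TCP pose, the force, the opening and the grip force at its end, in the units of the state.
- manip.get_obs(): the state, without advancing time (a new reading comes with each control period).
- eyes.camera(name): name is "scene" or "side" or "wrist"; returns (picture, depth): 400x640x3 uint8, red, green, blue; 400x640 float32, m along the optical axis (not along the pixel's ray), 0 where there is no reading.
- eyes.camera_params(name): a dict with "fx", "fy", "cx", "cy" (pixels), "dist" ([k1, k2, p1, p2, k3] as OpenCV has them; the pictures are not rectified), "world_from_camera" (4x4, takes a point from camera to world coordinates); the wrist camera has in their place "hand_eye" (4x4, takes a point from camera to tool coordinates, whose origin is the TCP and whose axes are the flange's). Camera axes: x right, y down, z forward; pixel columns grow to the right and rows downward; lengths in m; the calibration is good to about 2 mm. A picture is of the moment at which its call begins: read the wrist's pose just before it. camera_params takes no time and is no camera call.
- job.hand_in(): hands the job in; it is judged then, once.
The state is a dict: "clock": time; "joint_pos": joint angles; "joint_velocities": joint speeds; "tau": joint torques, N m; "position": TCP position; "ee_rot": TCP orientation; "ft_force": force on the tool from outside, world axes, zero at the start; "torque": the same for the moment, N m; "grip_width": opening from 0.0 (shut) to 1.0 (fully open); "grasp_force": force on a finger pad.
Only numpy, scipy, OpenCV 4.12 (cv2) and the standard library are available. Lean on these libraries where they do the work, as an engineer would, in place of code of your own. Each camera call takes 0.05 s, during which the arm holds its last target. There are 200 camera calls.

## Working session

There is one attempt and no reset: what is moved stays moved. The work goes in short steps, Python scripts to look and compute and a shell command to move; the robot and the scene stay as the last step left them, time stands still between calls to the robot, and variables do not carry over. Pictures are saved under pics/ and viewed, at most 10 in all, crops included, and the job is handed in when it is done.

```bash
mkdir -p pics; cat > h.py <<'E'
import numpy as np, cv2
from workcell import manip, eyes, job
from scipy.spatial.transform import Rotation as R
def snap(n):
    o=manip.get_obs(); im,d=eyes.camera(n); p=eyes.camera_params(n)
    if 'world_from_camera' in p: T=np.array(p['world_from_camera'])
    else:
        W=np.eye(4); W[:3,:3]=R.from_quat(o['ee_rot']).as_matrix(); W[:3,3]=o['position']; T=W@np.array(p['hand_eye'])
    return im,d,p,T
def pts(d,p,T,uv):
    uv=np.array(uv,float).reshape(-1,1,2)
    K=np.array([[p['fx'],0,p['cx']],[0,p['fy'],p['cy']],[0,0,1]])
    n=cv2.undistortPoints(uv,K,np.array(p['dist']))[:,0]
    z=np.array([d[int(v),int(u)] for u,v in uv[:,0]])
    c=np.c_[n*z[:,None],z]
    return c@T[:3,:3].T+T[:3,3]
E
python3 - <<'E'
from h import *
for n in ['scene','side']:
    im,d,p,T=snap(n); cv2.imwrite(f'pics/{n}0.png',im[:,:,::-1]); np.savez(f'{n}0.npz',d=d,T=T,im=im); print(n,T.round(2).tolist())
o=manip.get_obs(); print(o, manip.hold_point_z)
E
```

```text
scene [[0.91, -0.21, 0.36, 0.13], [-0.42, -0.43, 0.8, -0.8], [-0.01, -0.88, -0.47, 0.54], [0.0, 0.0, 0.0, 1.0]]
side [[0.99, -0.07, 0.08, 0.36], [-0.11, -0.59, 0.8, -1.08], [-0.01, -0.8, -0.6, 0.8], [0.0, 0.0, 0.0, 1.0]]
{'clock': 0.1, 'joint_pos': array([-0.02263124,  0.33280014, -0.06470472,  1.46086573,  0.02161337,
        1.34991268, -0.0884989 ]), 'joint_velocities': array([-9.36488859e-04, -2.36227088e-04, -1.59084400e-03, -2.66035436e-03,
       -4.51292126e-04, -1.13334780e-03,  3.80795130e-05]), 'tau': array([ 9.25707973e-04, -6.26745987e+01,  4.87730233e-02, -3.92438293e+01,
        1.62844139e-02,  6.89412060e-03, -5.92459219e-05]), 'position': array([6.24656001e-01, 1.41463618e-05, 2.30596839e-01]), 'ee_rot': array([ 7.07085726e-01,  7.07127542e-01, -4.80446231e-04, -4.30285887e-04]), 'ft_force': array([0.87126866, 0.51076069, 0.95818923]), 'torque': array([ 0.02116683, -0.01473195, -0.00788535]), 'grasp_force': 0.0, 'grip_width': 1.000465289509} 0.0187
```

View pics/scene0.png

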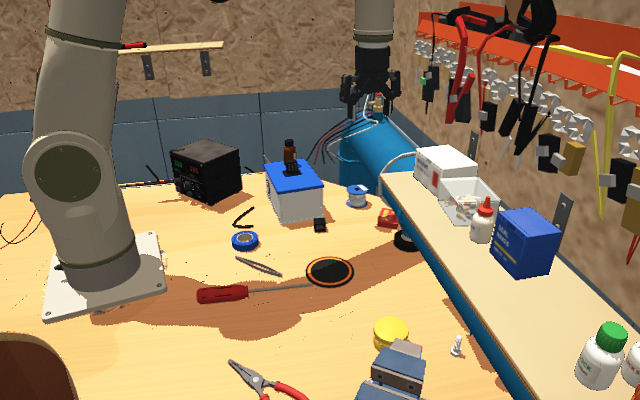

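View pics/side0.png

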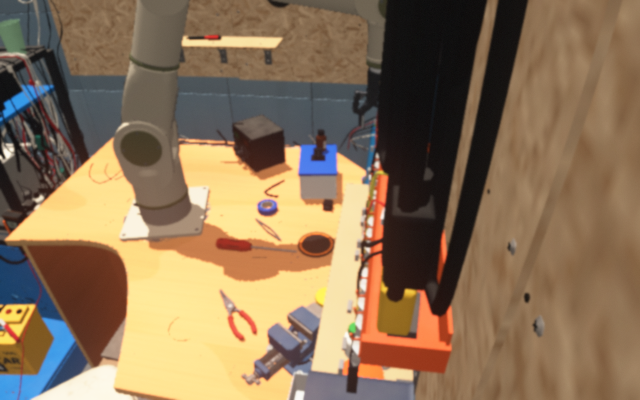

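The scene view shows the bottle at about (290,155), the lid at (293,177) with the tab just in front of the bottle, the mat at (330,271), the relay at (320,225) and the tub at (391,333). A shelf runs down the right side. Next I'll enlarge this area and measure.

```bash
python3 - <<'E'
from h import *
z=np.load('scene0.npz');d,T,im=z['d'],z['T'],z['im'];p=eyes.camera_params('scene')
cv2.imwrite('pics/c1.png',cv2.resize(im[130:290,230:430,::-1],None,fx=4,fy=3.75,interpolation=cv2.INTER_CUBIC)[:600])
# point cloud lists
v,u=np.mgrid[0:400,0:640]; P=pts(d,p,T,np.c_[u.ravel(),v.ravel()]).reshape(400,640,3)
np.save('P.npy',P); c=im.astype(int)
def rep(n,m): 
    q=P[m&(d>0)]; print(n,len(q),'lo',np.percentile(q,2,0).round(3),'hi',np.percentile(q,98,0).round(3),'med',np.median(q,0).round(3))
blue=(c[...,2]>c[...,0]+80)&(u>255)&(u<330)&(v>150)&(v<200); rep('lid',blue&(abs(P[...,2]-.094)<.01))
org=(c[...,0]>150)&(c[...,2]<90)&(c[...,1]<140)&(u>300)&(u<360)&(v>250)&(v<292); rep('matdark',(c.sum(2)<140)&(u>305)&(u<356)&(v>254)&(v<288)); rep('ring',org)
rep('bottle',(u>282)&(u<298)&(v>138)&(v<172)&(P[...,2]>.1)&(P[...,0]<1))
for a in [(290,142),(290,155),(290,163),(293,169),(330,271),(320,222),(391,325),(420,220),(400,190),(470,330)]: print(a,P[a[1],a[0]].round(3))
E
```

```text
lid 1147 lo [0.405 0.012 0.091] hi [0.522 0.181 0.096] med [0.454 0.074 0.094]
matdark 789 lo [ 0.384 -0.24   0.001] hi [ 0.469 -0.159  0.006] med [ 0.428 -0.199  0.004]
ring 783 lo [ 0.361 -0.264 -0.002] hi [ 0.504 -0.148  0.005] med [ 0.439 -0.225  0.001]
bottle 383 lo [0.452 0.089 0.102] hi [0.494 0.155 0.163] med [0.472 0.138 0.127]
(290, 142) [0.48  0.143 0.16 ]
(290, 155) [0.477 0.139 0.126]
(290, 163) [0.46  0.095 0.124]
(293, 169) [0.466 0.092 0.108]
(330, 271) [ 0.428 -0.198  0.006]
(320, 222) [ 0.477 -0.044  0.025]
(391, 325) [ 0.439 -0.402  0.036]
(420, 220) [ 0.467 -0.407  0.231]
(400, 190) [ 0.494 -0.318  0.232]
(470, 330) [ 0.46  -0.539  0.142]
```

View pics/c1.png

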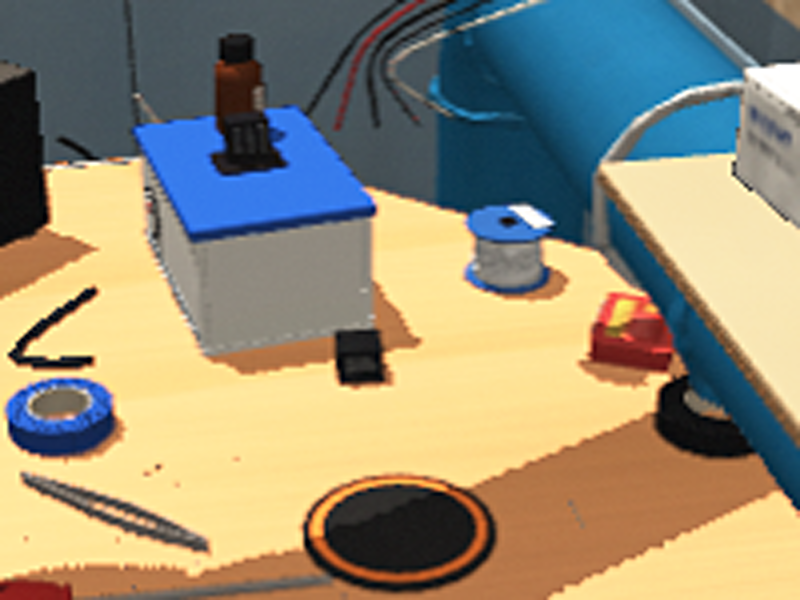

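```bash
python3 -m crank '[[[8.5,-2.5,2,1,0,0,0],[8.5,-2.5,2,1,0,0,0],[8.5,-2.5,2,1,0,0,0],[8.5,-2.5,2,1,0,0,0],[8.5,-2.5,2,1,0,0,0],[8.5,-2.5,2,0,0,0,0],[8.5,0,0,0,0,0,0],[8.5,0,0,0,0,0,0]]]' 25; python3 - <<'E'
from h import *
im,d,p,T=snap('wrist'); print(np.array(p['hand_eye']).round(3).tolist())
np.savez('w1.npz',im=im,d=d,T=T); cv2.imwrite('pics/w1.png',im[:,:,::-1])
v,u=np.mgrid[0:400,0:640]; P=pts(d,p,T,np.c_[u.ravel(),v.ravel()]).reshape(400,640,3); np.save('Pw1.npy',P)
c=im.astype(int)
m=(c[...,2]>c[...,0]+70)&(abs(P[...,2]-.094)<.006)&(d>0); q=P[m]; print(len(q),q.min(0),q.max(0),cv2.minAreaRect(q[:,:2].astype(np.float32)*1000))
for lo,hi in [(.10,.125),(.124,.131),(.13,.145),(.155,.17)]:
    m=(d>0)&(P[...,2]>lo)&(P[...,2]<hi)&(abs(P[...,0]-.465)<.06)&(P[...,1]>.02)&(P[...,1]<.19); q=P[m]
    if len(q): print(lo,len(q),np.percentile(q,3,0).round(4),np.percentile(q,97,0).round(4))
E
```

```text
clock: 1.1
position: [0.4753, 0.1194, 0.2811]
ee_rot: [0.707, 0.707, -0.0, 0.0]
ft_force: [0.0, -0.3, 0.8]
grip_width: 0.995
grasp_force: 0.0
[[0.001, -0.966, -0.258, 0.067], [1.0, 0.0, 0.001, -0.0], [-0.001, -0.258, 0.966, -0.142], [0.0, 0.0, 0.0, 1.0]]
10843 [0.39894283 0.01268998 0.08857488] [0.71021349 0.25800801 0.09965121] ((558.6600341796875, 124.98382568359375), (352.929931640625, 197.08212280273438), 12.515527725219727)
0.1 155 [0.4523 0.107  0.1012] [0.4838 0.1709 0.1248]
0.124 340 [0.4514 0.0958 0.1244] [0.478  0.1112 0.1283]
0.13 348 [0.4644 0.1406 0.1363] [0.494  0.1699 0.1446]
0.155 431 [0.4699 0.1457 0.1584] [0.4888 0.1647 0.1627]
```

View pics/w1.png

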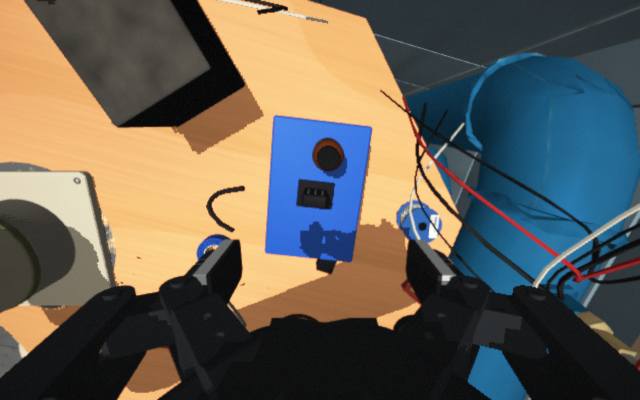

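The wrist view shows the bottle cap at (328,155) and the tab at (315,194), with the lid turned a few degrees. The bottle axis is at about (0.479, 0.155) and the tab at about (0.465, 0.1035). Bottle top height is 0.1615, as expected for a 68 mm bottle on the lid.

```bash
python3 - <<'E'
from h import *
z=np.load('w1.npz');P=np.load('Pw1.npy');c=z['im'].astype(int);d=z['d']
m=((c[...,2]>c[...,0]+40)&(abs(P[...,2]-.094)<.006)&(d>0)&(P[...,0]<.55)&(P[...,0]>.38)&(P[...,1]>0)&(P[...,1]<.21)).astype(np.uint8)
n,l,s,_=cv2.connectedComponentsWithStats(m); k=1+s[1:,4].argmax(); q=P[l==k]
print(cv2.minAreaRect(q[:,:2].astype(np.float32)*1000))
E
python3 -m crank '[[[8.5,0.4,3.6,0,0,0,0],[8.5,0,0,-3,0,0,0],[8.5,0,0,-3,0,0,0],[8.5,0,0,-3,0,0,0],[8.5,0,0,-3,0,0,0],[8.5,0,0,-2,0,0,0],[8.5,0,0,-2,0,0,0],[8.5,0,0,-0.8,0,0,0],[8.5,0,0,0,0,0,0],[8.5,0,0,0,0,0,0]]]' 25
```

```text
((464.8523864746094, 102.84490966796875), (175.37368774414062, 114.88543701171875), 83.56727600097656)
clock: 2.4
position: [0.4796, 0.156, 0.1141]
ee_rot: [0.707, 0.707, 0.001, 0.0]
ft_force: [0.8, -0.1, 0.3]
grip_width: 0.996
grasp_force: 0.0
```

```bash
python3 -m crank '[[[8.5,0,0,-0.8,0,0,0],[8.5,0,0,0,0,0,0],[2.8,0,0,0,0,0,0],[2.8,0,0,0,0,0,0],[2.8,0,0,0,0,0,0],[2.8,0,0,0,0,0,0],[2.8,0,0,0,0,0,0],[2.8,0,0,0,0,0,0],[2.8,0,0,0,0,0,0],[2.8,0,0,0,0,0,0]]]' 25
```

```text
clock: 3.65
position: [0.4792, 0.1561, 0.1056]
ee_rot: [0.707, 0.707, 0.0, 0.0]
ft_force: [-0.7, -0.6, 5.4]
grip_width: 0.374
grasp_force: 25.2
```

```bash
python3 -m crank '[[[2.8,0,0,1,0,0,0],[2.8,0,0,2,0,0,0],[2.8,0,0,2,0,0,0],[2.8,0,0,2,0,0,0],[2.8,0,0,1,0,0,0],[2.8,0,0,0,0,0,0]]]' ; python3 - <<'E'
from h import *
im,d,p,T=snap('wrist')
im2,_,_,_=snap('scene')
cv2.imwrite('pics/w2.png',np.hstack([cv2.resize(im,(400,250)),cv2.resize(im2[80:280,200:400],(250,250))])[:,:,::-1])
E
```

```text
clock: 4.4
position: [0.4792, 0.1561, 0.1857]
ee_rot: [0.707, 0.707, 0.0, 0.0]
ft_force: [-0.9, -0.0, -1.2]
grip_width: 0.374
grasp_force: 25.0
```

View pics/w2.png

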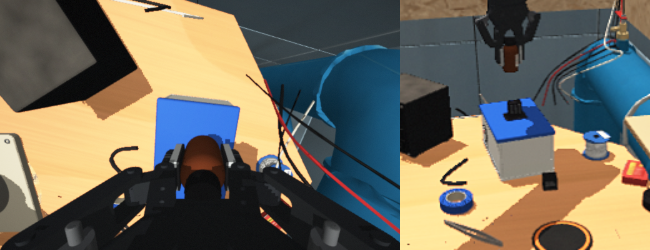

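The bottle is held upright between the pads and is clear of the lid. Before crossing to the mat, I'll check how close the shelf is to the path.

```bash
python3 - <<'E'
from h import *
P=np.load('P.npy'); m=(P[...,2]>.2)&(P[...,2]<.5)&(np.arange(640)[None]>380)&(np.arange(400)[:,None]>100)
q=P[m]
for y in np.arange(-.65,.3,.07):
    s=q[abs(q[:,1]-y)<.035]
    if len(s): i=s[:,0].argmin(); print(round(y,2),len(s),s[i].round(3),s[:,2].max().round(2))
E
```

```text
-0.65 13631 [ 0.385 -0.68   0.229] 0.46
-0.58 16482 [ 0.403 -0.615  0.225] 0.44
-0.51 8597 [ 0.421 -0.544  0.231] 0.43
-0.44 5576 [ 0.439 -0.474  0.225] 0.41
-0.37 4696 [ 0.457 -0.404  0.229] 0.39
-0.3 2546 [ 0.475 -0.333  0.224] 0.37
-0.23 752 [ 0.492 -0.265  0.225] 0.33
-0.16 1175 [ 0.561 -0.173  0.201] 0.33
-0.09 835 [ 0.583 -0.122  0.201] 0.3
-0.02 597 [ 0.627 -0.05   0.217] 0.29
0.05 265 [0.668 0.016 0.223] 0.27
0.12 50 [0.719 0.085 0.214] 0.24
0.19 15 [0.79  0.197 0.204] 0.22
```

```bash
python3 -m crank '[[[2.8,-0.2,-1.3,0,0,0,0],[2.8,-0.5,-3,0,0,0,0],[2.8,-0.5,-3.5,0,0,0,0],[2.8,-0.6,-3.5,0,0,0,0],[2.8,-0.6,-4,0,0,0,0],[2.8,-0.6,-4,0,0,0,0],[2.8,-0.6,-4,0,0,0,0],[2.8,-0.6,-3.5,0,0,0,0],[2.8,-0.5,-3.5,0,0,0,0],[2.8,-0.5,-3,0,0,0,0],[2.8,-0.2,-2,0,0,0,0],[2.8,0,0,-3,0,0,0],[2.8,0,0,-3,0,0,0],[2.8,0,0,-3,0,0,0],[2.8,0,0,-3,0,0,0],[2.8,0,0,-2,0,0,0],[2.8,0,0,0,0,0,0]]]' ; python3 - <<'E'
from h import *
im,d,p,T=snap('wrist')
im2,d2,p2,T2=snap('scene')
cv2.imwrite('pics/w3.png',np.hstack([cv2.resize(im,(400,250)),cv2.resize(im2[180:300,260:400],(350,250),interpolation=cv2.INTER_CUBIC)])[:,:,::-1])
E
```

```text
clock: 6.62
position: [0.4231, -0.1971, 0.0439]
ee_rot: [0.707, 0.707, -0.001, -0.002]
ft_force: [-0.5, 0.1, -1.1]
grip_width: 0.366
grasp_force: 25.0
```

View pics/w3.png

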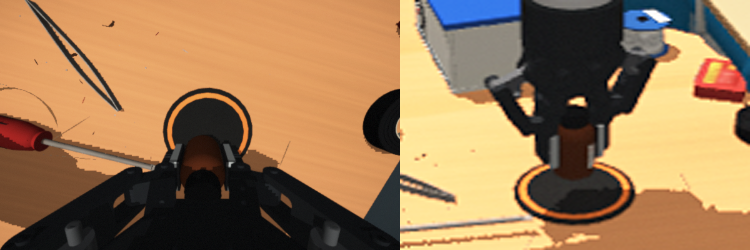

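The bottle is still held, over the middle of the mat: mat centre (575,192), bottle foot (574,178), which leaves about 28 mm to go.

```bash
python3 -m crank '[[[2.8,0,0,-1.5,0,0,0],[2.8,0,0,-0.8,0,0,0],[2.8,0,0,-0.3,0,0,0],[2.8,0,0,0,0,0,0]]]'
```

```text
clock: 7.22
position: [0.4249, -0.197, 0.0192]
ee_rot: [0.707, 0.707, -0.0, -0.0]
ft_force: [-0.1, 0.7, -1.0]
grip_width: 0.373
grasp_force: 25.0
```

```bash
python3 -m crank '[[[2.8,0,0,-0.2,0,0,0],[2.8,0,0,0,0,0,0]]]'; python3 -m crank '[[[2.8,0,0,-0.15,0,0,0],[2.8,0,0,0,0,0,0]]]'
```

```text
clock: 7.48
position: [0.4251, -0.197, 0.0174]
ee_rot: [0.707, 0.707, 0.0, 0.0]
ft_force: [0.5, -0.3, -0.1]
grip_width: 0.372
grasp_force: 25.0
clock: 7.72
position: [0.425, -0.197, 0.0158]
ee_rot: [0.707, 0.707, 0.0, -0.0]
ft_force: [-0.2, -0.6, -1.2]
grip_width: 0.371
grasp_force: 25.0
```

```bash
python3 -m crank '[[[2.8,0,0,-0.1,0,0,0],[2.8,0,0,0,0,0,0]]]'; python3 -m crank '[[[2.8,0,0,-0.1,0,0,0],[2.8,0,0,0,0,0,0]]]'
```

```text
clock: 7.98
position: [0.4251, -0.197, 0.0155]
ee_rot: [0.707, 0.707, 0.0, 0.0]
ft_force: [-3.7, 2.5, 11.1]
grip_width: 0.374
grasp_force: 25.9
clock: 8.22
position: [0.4252, -0.1971, 0.0154]
ee_rot: [0.707, 0.707, 0.0, -0.0]
ft_force: [-10.1, 3.8, 25.4]
grip_width: 0.371
grasp_force: 27.2
```

```bash
python3 -m crank '[[[2.8,0,0,0.15,0,0,0],[2.8,0,0,0,0,0,0],[3.6,0,0,0,0,0,0],[4.2,0,0,0,0,0,0],[5.5,0,0,0,0,0,0],[7,0,0,0,0,0,0],[7,0,0,0,0,0,0],[7,0,0,1,0,0,0],[7,0,0,3,0,0,0],[7,0,0,4,0,0,0],[7,0,0,4,0,0,0],[7,0,0,4,0,0,0],[7,0,0,2,0,0,0],[7,0,0,0,0,0,0]]]' ; python3 - <<'E'
from h import *
im,d,p,T=snap('wrist')
im2,d2,p2,T2=snap('scene')
cv2.imwrite('pics/w4.png',np.hstack([cv2.resize(im,(400,250)),cv2.resize(im2[180:300,260:400],(350,250),interpolation=cv2.INTER_CUBIC)])[:,:,::-1])
E
```

```text
clock: 9.98
position: [0.4258, -0.1973, 0.1973]
ee_rot: [0.707, 0.707, 0.001, 0.002]
ft_force: [0.3, 0.2, -0.4]
grip_width: 0.82
grasp_force: 0.0
```

View pics/w4.png

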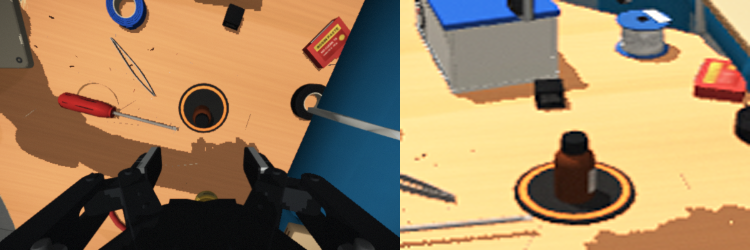

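The bottle stands upright near the middle of the mat and is released. Next I go to the tab, turning the hand +83.6° because the lid yaw is about -6.4°.

```bash
python3 -m crank '[[[7,0,1,2,0,0,0],[7,0.4,2.5,1,0,0,9],[7,0.4,3.5,0,0,0,9],[7,0.5,3.5,0,0,0,9],[7,0.5,3.5,0,0,0,9],[7,0.5,3.5,0,0,0,9],[7,0.5,3.5,0,0,0,9],[7,0.5,3.5,0,0,0,9],[7,0.4,3.5,0,0,0,9],[7,0.2,2,0,0,0,9],[7,0,0,0,0,0,2.6],[7,0,0,0,0,0,0],[7,0,0,0,0,0,0]]]'; python3 - <<'E'
from h import *
o=manip.get_obs(); M=R.from_quat(o['ee_rot']).as_matrix(); print(o['position'],'\n',M.round(3),o['joint_pos'].round(2))
im,d,p,T=snap('wrist'); cv2.imwrite('pics/w5.png',im[:,:,::-1])
v,u=np.mgrid[0:400,0:640]; P=pts(d,p,T,np.c_[u.ravel(),v.ravel()]).reshape(400,640,3);c=im.astype(int)
m=(d>0)&(P[...,2]>.122)&(P[...,2]<.134)&(abs(P[...,0]-.465)<.04)&(abs(P[...,1]-.103)<.04);q=P[m]
print(len(q),q.min(0),q.max(0),cv2.minAreaRect(q[:,:2].astype(np.float32)*1000))
m=((c[...,2]>c[...,0]+40)&(abs(P[...,2]-.094)<.006)&(d>0)&(P[...,0]<.55)&(P[...,0]>.38)&(P[...,1]>0)&(P[...,1]<.21)).astype(np.uint8)
n,l,s,_=cv2.connectedComponentsWithStats(m); k=1+s[1:,4].argmax(); q=P[l==k]
print(np.median(q[:,2]),cv2.minAreaRect(q[:,:2].astype(np.float32)*1000))
E
```

```text
clock: 11.7
position: [0.4638, 0.1026, 0.2247]
ee_rot: [0.057, 0.998, -0.0, -0.001]
ft_force: [-0.1, -1.2, -0.6]
grip_width: 0.823
grasp_force: 0.0
[0.46375365 0.10261214 0.22470147] 
 [[-0.994  0.113 -0.001]
 [ 0.113  0.994 -0.   ]
 [ 0.001 -0.    -1.   ]] [-0.15  0.02 -0.16  1.84  0.    1.28  1.14]
525 [0.45039896 0.09395283 0.12245005] [0.47861841 0.11188251 0.12950649] ((464.2917785644531, 103.03640747070312), (15.658584594726562, 27.419832229614258), 83.164794921875)
0.09331881693675131 ((463.68365478515625, 103.4852294921875), (174.9186553955078, 114.27726745605469), 83.54720306396484)
```

View pics/w5.png

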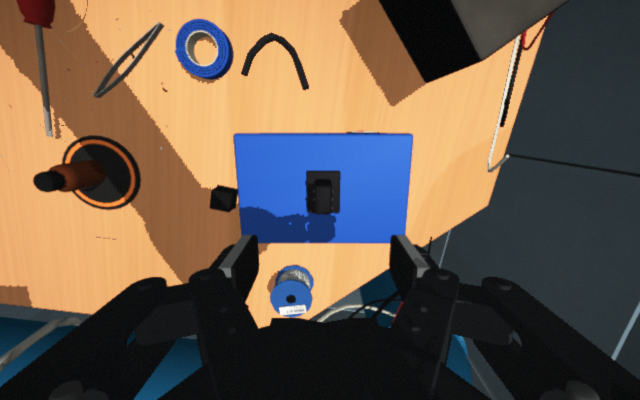

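The hand is lined up with the tab at (0.4645, 0.1032), lid yaw matches, and nothing is in the way. I'm descending and gripping.

```bash
python3 -m crank '[[[5,0.05,0.05,-2,0,0,0],[5,0,0,-3,0,0,0],[5,0,0,-3,0,0,0],[5,0,0,-2,0,0,0],[5,0,0,-1.5,0,0,0],[5,0,0,-0.9,0,0,0],[5,0,0,0,0,0,0],[1,0,0,0,0,0,0],[1,0,0,0,0,0,0],[1,0,0,0,0,0,0],[1,0,0,0,0,0,0],[1,0,0,0,0,0,0],[1,0,0,0,0,0,0],[1,0,0,0,0,0,0],[1,0,0,0,0,0,0]]]' 60
```

```text
clock: 13.62
position: [0.4651, 0.1037, 0.1021]
ee_rot: [0.056, 0.998, 0.0, 0.001]
ft_force: [-0.4, -0.1, 6.0]
grip_width: 0.171
grasp_force: 59.4
```

```bash
python3 -m crank '[[[1,0,0,0.1,0,0,0],[1,0,0,0.1,0,0,0],[1,0,0,0.1,0,0,0],[1,0,0,0,0,0,0]]]'; python3 -m crank '[[[1,0,0,0.1,0,0,0],[1,0,0,0.1,0,0,0],[1,0,0,0.1,0,0,0],[1,0,0,0,0,0,0]]]'
```

```text
clock: 14.12
position: [0.4642, 0.1034, 0.1039]
ee_rot: [0.056, 0.998, -0.0, -0.0]
ft_force: [2.9, 0.4, -7.6]
grip_width: 0.174
grasp_force: 58.6
clock: 14.62
position: [0.4645, 0.1033, 0.1075]
ee_rot: [0.056, 0.998, -0.0, -0.0]
ft_force: [-0.1, -0.8, -8.0]
grip_width: 0.177
grasp_force: 59.6
```

```bash
python3 -m crank '[[[1,0,0,0.1,0,0,0],[1,0,0,0.1,0,0,0],[1,0,0,0.1,0,0,0],[1,0,0,0.1,0,0,0],[1,0,0,0.1,0,0,0],[1,0,0,0,0,0,0]]]'; python3 -m crank '[[[1,0,0,0.1,0,0,0],[1,0,0,0.2,0,0,0],[1,0,0,0.2,0,0,0],[1,0,0,0.2,0,0,0],[1,0,0,0.2,0,0,0],[1,0,0,0.2,0,0,0],[1,0,0,0.2,0,0,0],[1,0,0,0.1,0,0,0],[1,0,0,0,0,0,0],[1,0,0,0,0,0,0]]]';  python3 - <<'E'
from h import *
im,d,p,T=snap('scene'); cv2.imwrite('pics/s6.png',cv2.resize(im[100:300,230:430],(600,600),interpolation=cv2.INTER_CUBIC)[:,:,::-1])
v,u=np.mgrid[0:400,0:640]; P=pts(d,p,T,np.c_[u.ravel(),v.ravel()]).reshape(400,640,3);c=im.astype(int)
m=(c[...,2]>c[...,0]+80)&(d>0)&(abs(P[...,0]-.465)<.05)&(abs(P[...,1]-.103)<.08)&(P[...,2]>.09)&(P[...,2]<.15);q=P[m]
A=np.c_[q[:,:2]-[.4645,.103],np.ones(len(q))]
from numpy.linalg import lstsq
k=abs(q[:,2]-np.median(q[:,2]))<.006; s=lstsq(A[k],q[k,2],rcond=None)[0]; print(len(q),np.median(q[:,2]),'tilt deg',np.degrees(s[:2]),'z',s[2])
E
```

```text
clock: 15.38
position: [0.4646, 0.1036, 0.1124]
ee_rot: [0.056, 0.998, 0.0, 0.0]
ft_force: [0.1, -0.3, -1.0]
grip_width: 0.178
grasp_force: 60.4
clock: 16.62
position: [0.4645, 0.1035, 0.1263]
ee_rot: [0.056, 0.998, 0.0, -0.0]
ft_force: [0.0, 0.2, -1.5]
grip_width: 0.175
grasp_force: 60.4
790 0.11813296241388183 tilt deg [-0.00165065  0.02816334] z 0.11813934854513528
```

View pics/s6.png

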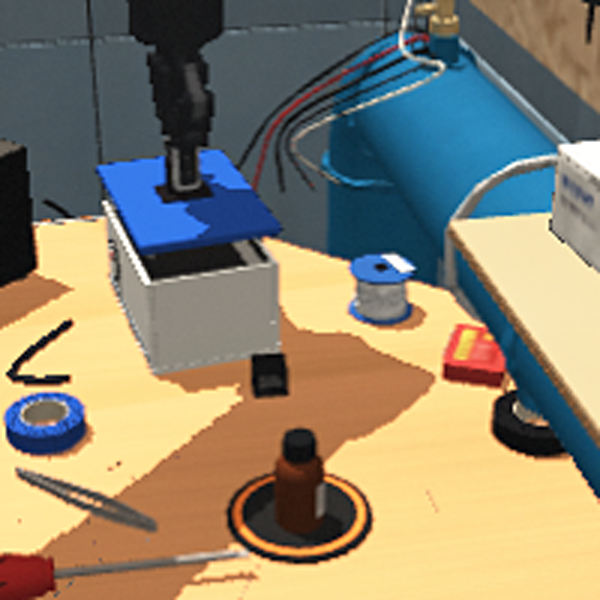

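The lid is off the seal, level and about 24–25 mm up. The bottle stands on the mat at (300,490), and the relay at (269,375) hasn't moved.

```bash
python3 -m crank '[[[1,0,0,0,0,0,0],[1,0,0,0,0,0,0],[1,0,0,0,0,0,0],[1,0,0,0,0,0,0]]]' && python3 -c "from workcell import job; print(job.hand_in())"
```

```text
clock: 17.18
position: [0.4645, 0.1035, 0.1263]
ee_rot: [0.056, 0.998, 0.0, -0.0]
ft_force: [0.3, 0.3, -0.3]
grip_width: 0.174
grasp_force: 60.4
the job is handed in; nothing more can be done
None
```

The job is handed in at 17 s: the bottle stands released and upright on the drip mat, and the arm still holds the unsealed lid level about 24 mm above its closed position; the relay looked unmoved, and I did not recheck the yellow tub, though the arm never worked near it.

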